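# Slide the battery pack home in its charging cradle

### The arm

A 6-joint arm with a two-finger parallel gripper is mounted at the origin on a cart in front of the work surface, level with it; the furniture and walls round the work are solid. World frame = base frame: x ahead of the robot, y to its left, z up, the work surface at z = 0. Lengths are in m, angles in rad, forces in N, time in s.
With the tool pointing down it reaches from about 0.15 to 0.775 m from the base axis. Payload 6.1 kg.
Tool frame: the origin (TCP) lies midway between the tips of the shut fingers; the grasp point (between the pads) lies 19 mm behind it; z points along the fingers, y is the direction in which the jaws open and shut (so a half turn about z gives the same grasp; the last joint's range is limited). The gripper opens to 85 mm and grips with 20 to 120 N. Pads are 22 mm wide; open, the fingers measure 114 mm over their backs; the gripper's body (76 mm by 85 mm) begins 54 mm behind the grasp point. The pads swing forward as they close: fully open they stand 13 mm farther back than shut.
Start: joints at [1.184, 0.126, -0.04, 1.405, 0, 1.571], TCP at [0.198, 0.486, 0.231] pointing down, gripper open.
Joint ranges: [-2.72, 2.72], [-0.95, 1.95], [-1.27, 1.35], [-1.78, 2.02], [-1.46, 1.47], [-3.14, 3.14]. Speed limits (rad/s): [2.39, 2.39, 3.01, 3.14, 3.14, 3.14].

### API

Orientations are given as a 3x3 rotation matrix whose columns are the frame's x, y, z axes.
In Python, from rig import env gives the robot as it stands. The module is installed in compiled form; this text tells all that it offers.
- The arm moves only by the tool apply_moves, never from a script. Its argument "rows" is text: rows parted by semicolons, each of 5 numbers parted by spaces: the opening in per cent of the stroke, from 0 (shut) to 100 (fully open), then the shift along the tool's x, y, z in units of 25 mm (1.0 is 25 mm), then the turn about the tool's z in units of 8 degrees (1.0 is 8 degrees). A call has 1 to 5 rows; each row shifts and turns the commanded pose from where the row before left it, along the tool's axes as they then stand; what a row does not reach is not made up. A row lasts 1/10 s, in which the tool goes at most 50 mm and 8.59 degrees, less where a joint would pass 70% of its speed; a pose out of reach is approached as far as the arm can. A call is refused whole if a number of a shift passes 1 or a number of a turn 1, either way. A call with a gripper value outside its range is refused whole. The fingers move at their own pace and stop on an object; the grip force is fixed at half the most. Time passes only in rows, so rows that do not move let the fingers close. It gives the time, the measured TCP pose, the force and the opening at its end, in the units of the state.
- env.state(): the state, without advancing time (a new reading comes with each control period).
- env.get_image(name): name is "side" or "top" or "wrist"; returns a dict with "image" (480x640x3 uint8, blue, green, red), "z_map" (480x640 float32, m along the optical axis (not along the pixel's ray), 0 where there is no reading), "K" (3x3 intrinsics, pixels), "k1" (the pictures are not rectified: a ray, as slopes to the right and down, at radius r is drawn at 1 + k1 r^2 times it, then the intrinsics apply), "world_from_camera" (4x4, takes a point from camera to world coordinates). Camera axes: x right, y down, z forward; pixel columns grow to the right and rows downward; lengths in m; the calibration is good to about 2 mm. A picture is of the moment at which its call begins.
- env.hand_in(): hands the job in, once; it reports no verdict.
The state is a dict: "time": time; "q": joint angles; "joint_vel": joint speeds; "joint_efforts": joint torques, N m; "eef_pos": TCP position; "ee_rot": TCP orientation; "wrist_force": force on the tool from outside, world axes, zero at the start; "torque": the same for the moment, N m; "width": opening from 0.0 (shut) to 1.0 (fully open).
Only numpy, scipy, OpenCV 4.12 (cv2) and the standard library are available. Lean on these libraries where they do the work, as an engineer would, in place of code of your own. Each camera call takes 0.05 s, during which the arm holds its last target. There are 200 camera calls.

### The job

Push the tall, heavy battery pack along the bench to its charging cradle and in between the two side rails, until it stands fully home, square and flush against the cradle's end wall. Push only on its low black base, never on the tall blue housing, so that it slides upright instead of tipping; do not lift it, and leave the other things on the bench where they are.

Things in the scene. Friction and masses are not known exactly. Their poses are not given: they have to be found in the camera images.
- pack: Battery pack, loose, 0.6 to 1 kg: a black base plate 90 x 92 mm (x by y), 24 mm high, with a tall blue housing on it that holds most of the weight. Origin: underside of the base, below the housing's centre. x is forward, the way it goes into the cradle; base from x = -60 to +30 mm, y = -46 to +46 mm; z up. Friction on the bench about 0.45 to 0.66; pushed from behind above about 40 mm it may tip forward.
- pack_rear (a point): Middle of the base's rear edge face, 12 mm above the bench; the face is 92 mm wide, 24 mm high, and a 30 mm ledge lies between it and the housing.
- pack_left (a point): On the base's left (+y) edge face, beside the housing's centre, 12 mm above the bench; the face is 90 mm long, 24 mm high, and a 24 mm ledge lies between it and the housing. At the start it is the side away from the robot; farther out begins a dark tool mat, 2 mm thick, that would catch the base.
- pack_right (a point): The same on the right (-y) edge face, at the start the side nearest the robot and the front edge of the bench.
- cradle: Charging cradle, fixed on the bench, a U open below. Origin: on the bench, where the pack's origin lies when fully home (the pack then has the cradle's axes). x points inward from the mouth to the end wall, roughly to the robot's right; y roughly away from the robot. Black side rails 22 mm high, 14 mm thick, inner faces at y = +/-51 mm from x = -55 mm inward (5 mm play each side of the base).
- cradle_mouth (a point): Middle of the mouth, at x = -83 mm of the cradle. The rails' ends flare out to about 67 mm either side of the axis here, outer edges about 79 mm. The pack starts in front of it: 155 to 175 mm short of home, 3 to 28 mm off the cradle's axis toward the robot, turned up to 0.25 rad.
- cradle_wall (a point): Middle of the inner face of the grey end wall (x = +30 mm of the cradle), which the pack's front face meets when home. The wall is 42 mm high, 14 mm thick, 128 mm wide.
- white_shell: White hexagonal plastic shell, loose, 69 x 72 mm, 26 mm high, standing on the tool mat beside the pack's lane; a bystander. Origin: centre of its underside.
- blue_box: Small blue parts box with a grey lid, loose, 60 x 68 mm, 25 mm high, standing on the tool mat beside the pack's lane (it may swap places with the shell); a bystander. Origin: centre of its underside.
- dongle: Blue USB stick, loose, 18 x 48 mm, 12 mm high, lying at the right of the bench, beyond the cradle; a bystander. Origin: centre of its underside.
- board_9: Small beige circuit board, loose, 42 x 68 mm, 10 mm high, at the left of the bench; a bystander. Origin: centre of its underside.
- gold_block: Small gold spring block with pins, loose, 18 x 26 mm, 15 mm high, at the left of the bench; a bystander. Origin: centre of its underside.
- torque_driver: Screwdriver with a yellow handle, loose, 26 x 158 mm, lying on the tool mat to the right; a bystander.
- housing: The pack's blue housing, fixed on the base, 60 x 44 mm (x by y), from 24 to 150 mm above the bench, front face flush with the base's front edge; a black carrying handle on top reaches 171 mm. Not to be pushed. Origin: centre of its underside, 24 mm above the pack's origin, same axes.
Things that resemble listed ones, but are neither listed nor needed, are in the scene too. Of the things that look like the pack, take the one that is nearest to the robot's base at the start.

How it is judged:
By the outcome, as a careful person would: the job done as asked, in the order asked, and still so for the second after the job is handed in, with the robot touching nothing.
It also fails if it takes over 72 s, if anything falls off the work surface, if the arm or the gripper's body presses on something with over 40 N, if the wrist force passes 120 N, or if a joint passes its speed limit or range.

## Working session

There is one attempt and no reset: what is moved stays moved. The work goes in short steps, Python scripts to look and compute and a tool call to move; the robot and the scene stay as the last step left them, time stands still between calls to the robot, and variables do not carry over. Pictures are saved under pics/ and viewed, about 8 in all and at most 12, crops included, and the job is handed in when it is done.

Besides the shell and the picture viewer there is one more tool, called after "Call:" by a JSON object that holds its "op" and its "data". apply_moves: Moves the arm, as the interface text tells. Its arguments: {"type":"object","properties":{"rows":{"type":"string"}},"required":["rows"]}

```bash
mkdir -p pics; cat > h.py <<'E'
import numpy as np, cv2
from rig import env
def shot(n,f=None):
    d=env.get_image(n)
    if f: cv2.imwrite('pics/'+f,d['image'])
    np.savez('%s.npz'%n,**d); return d
def load(n): return dict(np.load('%s.npz'%n))
def ray(d,u,v):
    K=d['K'];p=np.array([(u-K[0,2])/K[0,0],(v-K[1,2])/K[1,1]]);s=p.copy()
    for _ in range(20): s=p/(1+float(d['k1'])*(s@s))
    return np.array([s[0],s[1],1.])
def atz(d,u,v,z):
    T=d['world_from_camera'];r=T[:3,:3]@ray(d,u,v);o=T[:3,3]
    return o+r*(z-o[2])/r[2]
def dep(d,u,v):
    T=d['world_from_camera'];z=d['z_map'][int(v),int(u)]
    return T[:3,:3]@(ray(d,u,v)*z)+T[:3,3]
def cloud(d):
    K=d['K'];v,u=np.mgrid[:480,:640];p=np.stack([(u-K[0,2])/K[0,0],(v-K[1,2])/K[1,1]],-1);s=p.copy()
    for _ in range(20): s=p/(1+float(d['k1'])*(s**2).sum(-1,keepdims=True))
    z=d['z_map'];c=np.dstack([s[...,0]*z,s[...,1]*z,z]);T=d['world_from_camera']
    return c@T[:3,:3].T+T[:3,3]
E
python3 - <<'E'
from h import *
np.set_printoptions(precision=4,suppress=True)
print(env.state())
a=shot('top','top0.png');b=shot('side','side0.png')
for d in(a,b): print(d['world_from_camera'],d['K'],d['k1'])
E
```

```text
{'time': 0.0, 'q': array([ 1.184 ,  0.1264, -0.0406,  1.4054,  0.    ,  1.5708]), 'joint_vel': array([ 0.0012,  0.0013, -0.0005, -0.0006,  0.0002,  0.0015]), 'joint_efforts': array([  0.0002, -43.5917,  35.2922,   0.0174,   0.    ,  -0.    ]), 'eef_pos': array([0.1979, 0.4858, 0.2305]), 'ee_rot': array([[-0.9261,  0.3772, -0.0006],
       [ 0.3772,  0.9261, -0.0015],
       [ 0.    , -0.0016, -1.    ]]), 'wrist_force': array([ 0.3012, -0.5155,  0.2351]), 'torque': array([-0.0099, -0.0116, -0.0026]), 'width': 0.9999524989987073}
[[-0.0102 -0.9871  0.1601  0.322 ]
 [-0.9999  0.0089 -0.0088 -0.093 ]
 [ 0.0072 -0.1602 -0.9871  1.3276]
 [ 0.      0.      0.      1.    ]] [[437.6642   0.     325.7085]
 [  0.     437.6642 240.1348]
 [  0.       0.       1.    ]] -0.03615511982824502
[[ 0.9965 -0.0608  0.0577  0.4811]
 [-0.0831 -0.6255  0.7758 -1.18  ]
 [-0.0111 -0.7779 -0.6283  0.9165]
 [ 0.      0.      0.      1.    ]] [[505.7131   0.     320.0004]
 [  0.     505.7131 235.2748]
 [  0.       0.       1.    ]] -0.10958628924745917
```

View pics/top0.png

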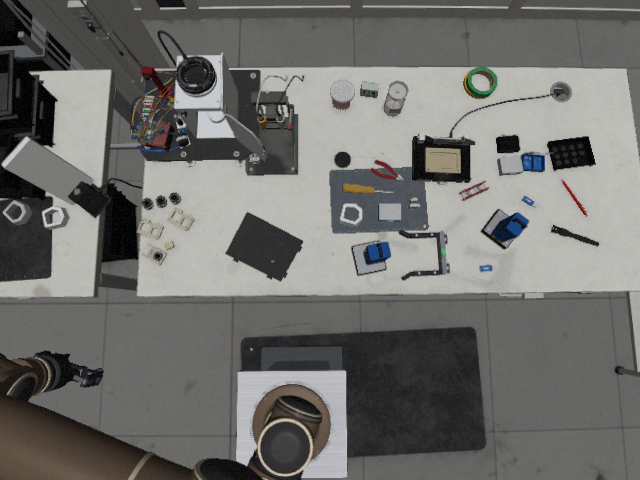

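View pics/side0.png

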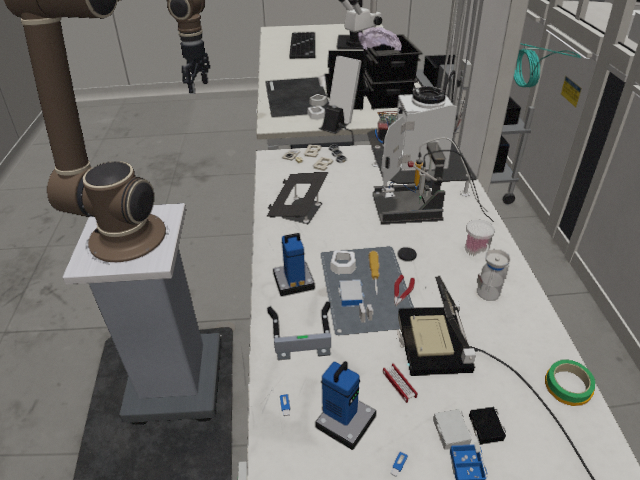

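The top view shows two packs, at (370,257) and (507,228). The side view shows them at (293,268) and (343,405). The first is nearer the robot base and stands in front of the cradle mouth, so it is the one to take. The cradle is at (425,255), opening to the left.

```bash
python3 - <<'E'
from h import *
np.set_printoptions(precision=4,suppress=True)
a=load('top');c=a['image'][220:290,335:465];cv2.imwrite('pics/c1.png',cv2.resize(c,None,fx=6,fy=6,interpolation=cv2.INTER_CUBIC))
P=cloud(a).reshape(-1,3);col=a['image'].reshape(-1,3)
b=load('side');Q=cloud(b).reshape(-1,3)
for n,X in(('top',P),('side',Q)):
    m=(X[:,0]>.2)&(X[:,0]<.5)&(X[:,1]>-.5)&(X[:,1]<-.05)
    X=X[m]
    for lo,hi in((-.01,.006),(.018,.03),(.034,.048),(.1,.2)):
        Y=X[(X[:,2]>lo)&(X[:,2]<hi)];print(n,lo,hi,len(Y),Y.min(0),Y.max(0),np.median(Y,0))
    # end wall top, base top
np.save('P.npy',P)
E
```

```text
top -0.01 0.006 5160 [ 0.3682 -0.5    -0.0098] [ 0.5   -0.05   0.006] [ 0.423  -0.2794  0.0002]
top 0.018 0.03 577 [ 0.4111 -0.4491  0.0181] [ 0.4997 -0.1833  0.0298] [ 0.4474 -0.2446  0.0244]
top 0.034 0.048 136 [ 0.4286 -0.4611  0.0341] [ 0.4999 -0.2147  0.0478] [ 0.4645 -0.4513  0.0417]
top 0.1 0.2 382 [ 0.4563 -0.2806  0.1017] [ 0.499  -0.2138  0.175 ] [ 0.4771 -0.2424  0.1492]
side -0.01 0.006 4841 [ 0.3698 -0.5    -0.0074] [ 0.5    -0.0501  0.006 ] [ 0.4175 -0.3355  0.    ]
side 0.018 0.03 598 [ 0.4132 -0.4641  0.018 ] [ 0.4999 -0.1957  0.03  ] [ 0.4461 -0.2852  0.0235]
side 0.034 0.048 290 [ 0.4293 -0.4638  0.034 ] [ 0.4998 -0.2268  0.0478] [ 0.4699 -0.4545  0.0418]
side 0.1 0.2 502 [ 0.4583 -0.285   0.1007] [ 0.5    -0.2261  0.1732] [ 0.4807 -0.2701  0.146 ]
```

View pics/c1.png

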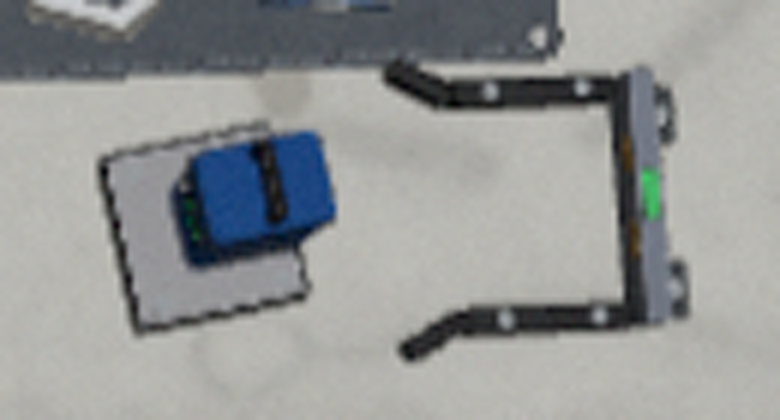

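```bash
cat > meas.py <<'E'
from h import *
np.set_printoptions(precision=4,suppress=True)
def rect(X):
    r=cv2.minAreaRect((X[:,:2]*1000).astype(np.float32)); return r,cv2.boxPoints(r)
if __name__=='__main__':
    for n in('top','side'):
        X=cloud(load(n)).reshape(-1,3)
        def sel(x0,x1,y0,y1,z0,z1): 
            return X[(X[:,0]>x0)&(X[:,0]<x1)&(X[:,1]>y0)&(X[:,1]<y1)&(X[:,2]>z0)&(X[:,2]<z1)]
        print(n)
        w=sel(.39,.58,-.49,-.42,.036,.048);print('wall',len(w),*rect(w))
        b=sel(.39,.56,-.32,-.15,.019,.029);print('base',len(b),*rect(b))
        h=sel(.39,.56,-.33,-.15,.140,.156);print('hous',len(h),*rect(h))
        r=sel(.39,.56,-.44,-.385,.017,.027)
        for s in(r[r[:,0]<.47],r[r[:,0]>.47]):
            print('rail',len(s),np.percentile(s,[2,98],axis=0)[:,:2].ravel(),np.median(s[:,2]),np.polyfit(s[:,1],s[:,0],1))
E
python3 meas.py; python3 - <<'E'
from h import *
np.set_printoptions(precision=4,suppress=True)
a=load('top');f=lambda u,v,z:atz(a,335+(u+.5)/6-.5,220+(v+.5)/6-.5,z)[:2]
for n,u,v,z in(('RL',100,160,.024),('RR',140,332,.024),('FR',308,293,.024),('FL',268,122,.024),('railT',450,80,.022),('railTend',610,78,.022),('railB in',470,307,.022),('railB in',625,303,.022),('wall outerTL',632,68,.042),('wall BL',644,322,.042),('mouthT',388,68,.022),('mouthB',405,358,.022)): print(n,f(u,v,z))
E
```

```text
top
wall 206 ((490.63311767578125, -452.1529541015625), (124.32147216796875, 15.013751983642578), 2.1173930168151855) [[ 428.2375 -446.9479]
 [ 428.7922 -461.9514]
 [ 553.0287 -457.358 ]
 [ 552.4741 -442.3546]]
base 484 ((479.11944580078125, -232.15187072753906), (92.36748504638672, 89.90092468261719), 11.743760108947754) [[ 424.7534 -197.5423]
 [ 443.0514 -285.5614]
 [ 533.4855 -266.7614]
 [ 515.1875 -178.7423]]
hous 298 ((482.4389953613281, -247.76358032226562), (43.57068634033203, 60.784969329833984), 10.9137544631958) [[ 455.2934 -222.0454]
 [ 466.8019 -281.731 ]
 [ 509.5846 -273.4817]
 [ 498.0761 -213.7962]]
rail 79 [ 0.4252 -0.4372  0.4375 -0.386 ] 0.021479648425219544 [-0.0134  0.4263]
rail 78 [ 0.5408 -0.4372  0.5534 -0.3854] 0.021329774758722664 [-0.0108  0.543 ]
side
wall 369 ((492.30450439453125, -454.5632629394531), (125.5608901977539, 18.106468200683594), 2.178283929824829) [[ 429.2253 -447.9028]
 [ 429.9135 -465.9962]
 [ 555.3837 -461.2237]
 [ 554.6954 -443.1303]]
base 434 ((481.9004821777344, -236.85360717773438), (91.93484497070312, 92.09664916992188), 11.484963417053223) [[ 427.6847 -200.8799]
 [ 446.0222 -291.1325]
 [ 536.1162 -272.8273]
 [ 517.7788 -182.5747]]
hous 262 ((485.3332214355469, -252.6202392578125), (44.61449432373047, 60.58104705810547), 10.690370559692383) [[ 457.7942 -226.9935]
 [ 469.0321 -286.5231]
 [ 512.8722 -278.247 ]
 [ 501.6344 -218.7174]]
rail 96 [ 0.427  -0.43    0.4407 -0.3863] 0.02285785447673555 [-0.0552  0.4112]
rail 80 [ 0.541  -0.4286  0.5545 -0.3875] 0.022783178120174552 [-0.0325  0.5342]
RL [ 0.5141 -0.1813]
RR [ 0.4275 -0.1995]
FR [ 0.4461 -0.2838]
FL [ 0.5326 -0.2664]
railT [ 0.5537 -0.3597]
railTend [ 0.554  -0.4412]
railB in [ 0.4384 -0.365 ]
railB in [ 0.4396 -0.443 ]
wall outerTL [ 0.5554 -0.4472]
wall BL [ 0.4283 -0.4466]
mouthT [ 0.5601 -0.3284]
mouthB [ 0.4133 -0.3315]
```

Call:
{"op": "apply_moves", "data": {"rows": "100 -0.5 -1 0 -1;100 -0.5 -1 0 -1;100 -0.5 -1 0 -1;100 -0.5 -1 0 0;100 -0.5 -1 0 0"}}

```text
time: 0.6
eef_pos: [0.2426, 0.3545, 0.231]
ee_rot: [[-0.999, -0.033, -0.0], [-0.033, 0.999, -0.0], [0.0, -0.0, -1.0]]
wrist_force: [0.8, -0.1, 0.8]
width: 0.999
```

Call:
{"op": "apply_moves", "data": {"rows": "100 -0.5 -1 0 0;100 -0.5 -1 0 0;100 -0.5 -1 0 0;100 -0.5 -1 0 0;100 -0.5 -1 0 0"}}

```text
time: 1.1
eef_pos: [0.3092, 0.2316, 0.231]
ee_rot: [[-0.999, -0.032, -0.0], [-0.032, 0.999, -0.0], [0.0, -0.0, -1.0]]
wrist_force: [0.6, 0.5, -0.9]
width: 0.999
```

Call:
{"op": "apply_moves", "data": {"rows": "100 -0.5 -1 0 0;100 -0.5 -1 0 0;100 -0.5 -1 0 0;100 -0.5 -1 0 0;100 -0.5 -1 0 0"}}

```text
time: 1.6
eef_pos: [0.3756, 0.1086, 0.231]
ee_rot: [[-0.999, -0.032, -0.0], [-0.032, 0.999, -0.0], [0.0, -0.0, -1.0]]
wrist_force: [1.6, -0.1, 0.1]
width: 0.995
```

Call:
{"op": "apply_moves", "data": {"rows": "100 -0.5 -1 0 0;100 -0.5 -1 0 0;100 -0.5 -1 0 0;100 -0.5 -1 0 0;100 -0.5 -1 0 0"}}

```text
time: 2.1
eef_pos: [0.4421, -0.0143, 0.231]
ee_rot: [[-0.999, -0.032, -0.001], [-0.032, 0.999, 0.0], [0.001, 0.0, -1.0]]
wrist_force: [0.7, 0.3, 0.2]
width: 0.997
```

Call:
{"op": "apply_moves", "data": {"rows": "100 -0.5 -1 0 0;100 -0.5 -1 0 0;100 -0.4 -0.8 0 0;100 0 0 0 0;100 0 0 0 0"}}

```text
time: 2.6
eef_pos: [0.4788, -0.082, 0.2308]
ee_rot: [[-1.0, -0.031, -0.001], [-0.031, 1.0, 0.001], [0.001, 0.001, -1.0]]
wrist_force: [-0.7, 0.9, -0.5]
width: 1.0
```

```bash
python3 - <<'E'
from h import *
import meas
shot('wrist','w1.png');shot('side','side1.png');shot('top')
np.set_printoptions(precision=4,suppress=True);print(env.state())
s=cv2.imread('pics/side1.png')[150:370,180:400]
cv2.imwrite('pics/s1.png',np.hstack([cv2.resize(cv2.imread('pics/w1.png'),(440,330)),cv2.resize(s,(330,330))]))
E
```

```text
{'time': 2.75, 'q': array([-0.1682,  0.0515, -0.1216,  1.3981,  0.0002, -0.2012]), 'joint_vel': array([ 0.0036, -0.0031,  0.0024, -0.0011, -0.0011, -0.0013]), 'joint_efforts': array([ -0.3248, -38.3022,  35.2893,  -0.0161,  -0.009 ,   0.0036]), 'eef_pos': array([ 0.4787, -0.0812,  0.2313]), 'ee_rot': array([[-0.9995, -0.033 , -0.0003],
       [-0.033 ,  0.9995,  0.0002],
       [ 0.0003,  0.0002, -1.    ]]), 'wrist_force': array([ 0.0399, -0.2851,  0.4015]), 'torque': array([-0.017, -0.017, -0.016]), 'width': 1.0014925171106337}
```

View pics/s1.png

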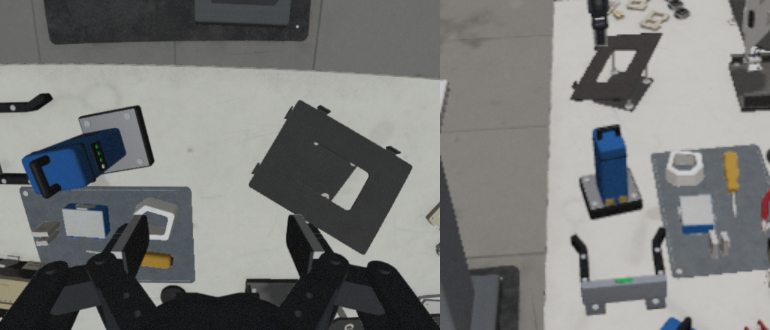

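```bash
python3 - <<'E'
from h import *
np.set_printoptions(precision=4,suppress=True)
s=env.state();d=load('wrist');X=cloud(d).reshape(-1,3)
ok=d['z_map'].ravel()>0
L=(X-s['eef_pos'])@s['ee_rot'];L=L[ok&(X[:,2]>.18)]
print(len(L))
for a in range(-120,20,10):
    m=(L[:,2]>a)&(L[:,2]<=a+10)
    if m.sum()>5: print(a,m.sum(),L[m].min(0),L[m].max(0))
print(d['world_from_camera'])
a=load('top');P=cloud(a)[200:290,215:310].reshape(-1,3);c=a['image'][200:290,215:310].reshape(-1,3)
k=(c.max(1)<90)&(P[:,2]<.06);print('plate',P[k].min(0),P[k].max(0),P[k&(P[:,0]>.44)&(P[:,0]<.52)][:,1].min())
E
python3 meas.py | grep -v rail
```

```text
50247
-10 50247 [-0.0135 -0.075  -0.0947] [ 0.0209  0.0742 -0.0114]
[[-0.0312  0.9458  0.3232  0.3958]
 [ 0.9995  0.0291  0.0113 -0.0845]
 [ 0.0013  0.3234 -0.9463  0.3728]
 [ 0.      0.      0.      1.    ]]
plate [ 0.4228  0.0513 -0.0044] [0.5616 0.1787 0.0599] 0.051294238662152894
top
wall 203 ((490.71966552734375, -452.8089294433594), (124.20611572265625, 15.792386054992676), 1.2958039045333862) [[ 428.4539 -446.3192]
 [ 428.811  -462.1075]
 [ 552.9854 -459.2987]
 [ 552.6283 -443.5103]]
base 496 ((478.9725341796875, -232.2099609375), (92.38874816894531, 89.54995727539062), 12.00841236114502) [[ 424.4734 -198.0258]
 [ 443.1047 -285.6161]
 [ 533.4717 -266.3941]
 [ 514.8403 -178.8038]]
hous 300 ((482.3736267089844, -247.53207397460938), (43.9981689453125, 61.299354553222656), 12.064960479736328) [[ 454.4541 -222.1577]
 [ 467.2669 -282.103 ]
 [ 510.2932 -272.9065]
 [ 497.4804 -212.9612]]
side
wall 363 ((492.2838439941406, -453.97686767578125), (125.5698471069336, 17.709325790405273), 2.482908248901367) [[ 429.1743 -447.8505]
 [ 429.9415 -465.5432]
 [ 555.3934 -460.1033]
 [ 554.6262 -442.4106]]
base 440 ((482.37060546875, -237.3324737548828), (92.30042266845703, 89.430908203125), 10.490948677062988) [[ 428.8501 -201.7675]
 [ 445.1336 -289.7035]
 [ 535.8911 -272.8974]
 [ 519.6075 -184.9615]]
hous 263 ((484.0460510253906, -250.83677673339844), (43.82217025756836, 60.21352767944336), 12.536458015441895) [[ 456.1224 -226.2039]
 [ 469.1924 -284.9818]
 [ 511.9697 -275.4697]
 [ 498.8997 -216.6918]]
```

Call:
{"op": "apply_moves", "data": {"rows": "100 0 0 1 0;100 0 0 1 0;100 0 0 1 0;100 0 0 1 0;100 0 0 1 0"}}

```text
time: 3.25
eef_pos: [0.4788, -0.0811, 0.1057]
ee_rot: [[-0.999, -0.033, 0.001], [-0.033, 0.999, 0.0], [-0.001, -0.0, -1.0]]
wrist_force: [-0.2, -0.0, 0.1]
width: 1.005
```

Call:
{"op": "apply_moves", "data": {"rows": "100 0 0 1 0;100 0 0 1 0;100 0 0 1 0;100 0 0 0.7 0;100 0 0 0.7 0"}}

```text
time: 3.75
eef_pos: [0.4787, -0.081, -0.0043]
ee_rot: [[-0.999, -0.034, 0.0], [-0.034, 0.999, 0.0], [-0.0, 0.0, -1.0]]
wrist_force: [-0.1, 0.3, -0.5]
width: 0.999
```

Call:
{"op": "apply_moves", "data": {"rows": "100 0 -0.5 0 0;100 0 -0.4 0 0;100 0 -0.3 0 0;100 0 -0.1 0 0;100 0 0 0 0"}}

```text
time: 4.25
eef_pos: [0.4807, -0.1152, -0.0029]
ee_rot: [[-1.0, -0.031, 0.001], [-0.031, 1.0, -0.0], [-0.001, -0.0, -1.0]]
wrist_force: [-0.1, -0.6, 0.2]
width: 0.999
```

Call:
{"op": "apply_moves", "data": {"rows": "100 0 -0.2 0.1 0;100 0 -0.25 0 0;100 0 -0.25 0 0;100 0 -0.25 0 0;100 0 -0.25 0 0"}}

```text
time: 4.75
eef_pos: [0.4813, -0.1438, -0.0062]
ee_rot: [[-0.999, -0.033, 0.0], [-0.033, 0.999, 0.003], [-0.0, 0.003, -1.0]]
wrist_force: [0.5, 6.1, 1.9]
width: 1.001
```

Call:
{"op": "apply_moves", "data": {"rows": "100 0 -0.25 0 0;100 0 -0.25 0 0;100 0 -0.2 0 0;100 0 -0.1 0 0;100 0 0 0 0"}}

```text
time: 5.25
eef_pos: [0.4819, -0.1644, -0.0062]
ee_rot: [[-0.999, -0.032, 0.0], [-0.032, 0.999, 0.001], [-0.0, 0.001, -1.0]]
wrist_force: [1.1, 3.4, 0.3]
width: 0.998
```

```bash
cat > look.py <<'E'
from h import *
from meas import rect
import sys
np.set_printoptions(precision=1,suppress=True)
for n in('top','side'):
    d=shot(n);X=cloud(d).reshape(-1,3);c=d['image'].reshape(-1,3).astype(int)
    def sel(x0,x1,y0,y1,z0,z1,m=True): 
        return X[(X[:,0]>x0)&(X[:,0]<x1)&(X[:,1]>y0)&(X[:,1]<y1)&(X[:,2]>z0)&(X[:,2]<z1)&m]
    blue=(c[:,0]>c[:,2]+40)
    h=sel(.39,.57,-.47,-.15,.140,.156,blue);print(n,'hous',len(h),rect(h)[0])
    gr=(c.min(1)>90)&(abs(c[:,0]-c[:,2])<30)
    b=sel(.42,.55,-.46,-.15,.019,.029,gr);print('base',len(b),rect(b)[0], rect(b)[1].ravel())
s=env.state();print(s['time'],s['eef_pos']*1000,s['wrist_force'])
E
python3 look.py
```

```text
top hous 277 ((478.10650634765625, -280.3670349121094), (43.10970687866211, 59.437252044677734), 5.896284580230713)
base 245 ((485.1725158691406, -338.7768859863281), (126.27355194091797, 209.79249572753906), 1.8822274208068848) [ 418.6 -236.   425.5 -445.7  551.7 -441.5  544.8 -231.9]
side hous 251 ((479.2995300292969, -284.82794189453125), (41.31462097167969, 60.11698532104492), 6.101049900054932)
base 537 ((485.3554382324219, -340.42486572265625), (124.1703872680664, 244.721435546875), 3.056072235107422) [ 416.8 -221.5  429.9 -465.9  553.9 -459.3  540.8 -214.9]
5.35 [ 481.9 -164.4   -6.3] [-0.1  3.4  0.4]
```

Call:
{"op": "apply_moves", "data": {"rows": "100 -0.06 -0.25 0 0;100 -0.06 -0.25 0 0;100 -0.06 -0.15 0 0;100 0 0 0 0"}}

```text
time: 5.75
eef_pos: [0.4869, -0.1808, -0.0063]
ee_rot: [[-0.999, -0.032, -0.0], [-0.032, 0.999, -0.0], [0.0, -0.0, -1.0]]
wrist_force: [1.2, 2.6, -1.0]
width: 0.999
```

```bash
python3 look.py|grep -v base; python3 - <<'E'
from h import *
c=load('top')['image'][220:290,335:465];t=cv2.resize(c,None,fx=6,fy=6,interpolation=cv2.INTER_CUBIC)
cv2.imwrite('pics/c2.png',t)
E
```

```text
top hous 275 ((476.6451416015625, -296.1207275390625), (58.78337478637695, 43.613258361816406), 89.12859344482422)
side hous 249 ((478.3685302734375, -303.3179016113281), (52.84365463256836, 42.054752349853516), 87.43986511230469)
5.85 [ 486.8 -180.8   -6.3] [ 1.   1.7 -1. ]
```

View pics/c2.png

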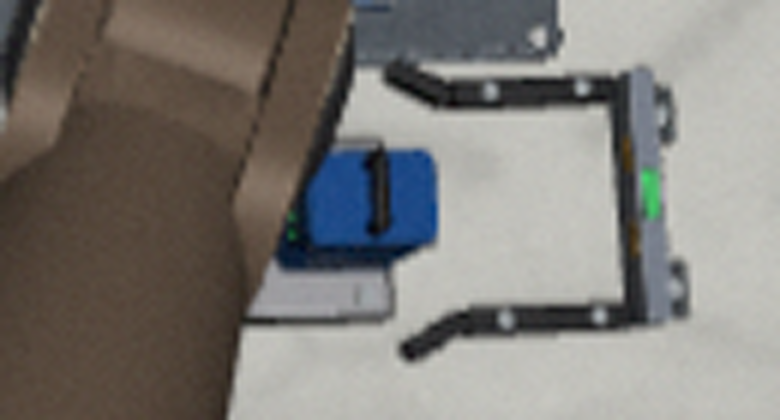

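Call:
{"op": "apply_moves", "data": {"rows": "100 0 1 0 0;100 0 1 -0.4 0;100 1 0 0 1;100 1 0 0 1;100 1 0 0 1"}}

```text
time: 6.35
eef_pos: [0.4104, -0.123, 0.0039]
ee_rot: [[-0.924, 0.383, 0.0], [0.383, 0.924, -0.002], [-0.001, -0.002, -1.0]]
wrist_force: [-0.9, -0.4, -0.3]
width: 1.001
```

Call:
{"op": "apply_moves", "data": {"rows": "100 1 0 0 1;100 1 0 0 1;100 0 0 0 1;100 0 0 0 1;100 0 0 0 1"}}

```text
time: 6.85
eef_pos: [0.3663, -0.1011, 0.0041]
ee_rot: [[-0.462, 0.887, 0.001], [0.887, 0.462, -0.002], [-0.002, -0.0, -1.0]]
wrist_force: [0.9, -0.1, 0.8]
width: 0.999
```

Call:
{"op": "apply_moves", "data": {"rows": "100 0 0 0 1;100 0 0 0 1;100 0 0 0 1;100 0 0 0 0.25;100 0 0 0 0"}}

```text
time: 7.35
eef_pos: [0.3664, -0.1011, 0.0039]
ee_rot: [[-0.032, 0.999, 0.0], [0.999, 0.032, -0.001], [-0.001, 0.0, -1.0]]
wrist_force: [0.9, 0.5, 0.6]
width: 0.999
```

```bash
python3 look.py|grep -v base; python3 meas.py|grep base; python3 - <<'E'
from h import *
print(env.state()['q'])
E
```

```text
top hous 287 ((477.5707702636719, -296.1021728515625), (58.56458282470703, 42.421321868896484), 88.38308715820312)
side hous 253 ((478.3896179199219, -303.009033203125), (53.722686767578125, 41.6579475402832), 88.47590637207031)
7.45 [ 366.4 -100.9    3.9] [ 0.5 -0.1 -0.6]
base 457 ((477.24945068359375, -277.95147705078125), (90.98511505126953, 84.44558715820312), 0.652184247970581) [[ 431.2792 -236.2492]
base 403 ((479.2619323730469, -278.9362487792969), (81.73322296142578, 91.90528106689453), 89.86613464355469) [[ 433.2139 -319.6954]
[-2.68011258e-01 -3.46572807e-02 -7.27452380e-01  8.77570820e-01
 -8.56267527e-04  1.26990106e+00]
```

Call:
{"op": "apply_moves", "data": {"rows": "100 -1 -0.3 0 0;100 -1 0 0 0;100 -1 0 0 0;100 -1 0 0 0;100 -1 0 0 0"}}

```text
time: 7.95
eef_pos: [0.3628, -0.227, 0.0039]
ee_rot: [[-0.033, 0.999, 0.0], [0.999, 0.033, -0.001], [-0.001, 0.0, -1.0]]
wrist_force: [0.7, -0.8, 0.2]
width: 0.999
```

Call:
{"op": "apply_moves", "data": {"rows": "100 -1 0 0 0;100 -1 0 0 0;100 -0.8 0 0.2 0;100 0 0 0.2 0;100 0 0 0 0"}}

```text
time: 8.45
eef_pos: [0.3643, -0.2952, -0.0071]
ee_rot: [[-0.032, 0.999, -0.002], [0.999, 0.032, 0.001], [0.001, -0.002, -1.0]]
wrist_force: [-0.4, 0.1, -0.2]
width: 0.998
```

Call:
{"op": "apply_moves", "data": {"rows": "100 0 0.2 0 0;100 0 0.2 0 0;100 0 0.2 0 0;100 0 0.17 0 0;100 0 0 0 0"}}

```text
time: 8.95
eef_pos: [0.3843, -0.2947, -0.0059]
ee_rot: [[-0.033, 0.999, -0.002], [0.999, 0.033, -0.001], [-0.001, -0.002, -1.0]]
wrist_force: [-3.6, -0.2, 2.7]
width: 0.998
```

```bash
python3 look.py|grep -v base; python3 meas.py|grep base
```

```text
top hous 262 ((485.7469482421875, -294.1440734863281), (58.08483123779297, 42.37213897705078), 89.092041015625)
side hous 252 ((486.62188720703125, -301.01593017578125), (41.498714447021484, 58.05610275268555), 1.163333773612976)
9.05 [ 384.3 -294.7   -6. ] [-3.5 -0.5  3.1]
base 391 ((480.0484313964844, -276.100341796875), (84.47997283935547, 100.51394653320312), 88.41352081298828) [[ 428.6413 -316.9327]Traceback (most recent call last):
  File "meas.py", line 16, in <module>
    print('rail',len(s),np.percentile(s,[2,98],axis=0)[:,:2].ravel(),np.median(s[:,2]),np.polyfit(s[:,1],s[:,0],1))
                        ~~~~~~~~~~~~~^^^^^^^^^^^^^^^^^
    return _quantile_unchecked(
        a, q, axis, out, overwrite_input, method, keepdims, weights)
    return _ureduce(a,
                    func=_quantile_ureduce_func,
    ...<5 lines>...
                    overwrite_input=overwrite_input,
                    method=method)
    r = func(a, **kwargs)
    result = _quantile(arr,
                       quantiles=q,
    ...<2 lines>...
                       out=out,
                       weights=wgt)
    slices_having_nans = np.isnan(arr[-1, ...])
                                  ~~~^^^^^^^^^
IndexError: index -1 is out of bounds for axis 0 with size 0
```

Call:
{"op": "apply_moves", "data": {"rows": "100 0 -0.6 0 0;100 0.5 -0.5 -0.3 0;100 1 0 0 0;100 1 0 0 0;100 1 0 0 0"}}

```text
time: 9.55
eef_pos: [0.3535, -0.2076, 0.0014]
ee_rot: [[-0.031, 1.0, 0.001], [1.0, 0.031, 0.0], [0.0, 0.001, -1.0]]
wrist_force: [0.2, 0.0, 0.3]
width: 0.994
```

Call:
{"op": "apply_moves", "data": {"rows": "100 1 0 0 0;100 1 0 0 0;100 1 0 0 -0.5;100 1 0 0 -0.75;100 0 0 0 -1"}}

```text
time: 10.05
eef_pos: [0.3478, -0.1065, 0.0011]
ee_rot: [[-0.347, 0.938, -0.0], [0.938, 0.347, 0.001], [0.001, 0.0, -1.0]]
wrist_force: [-0.1, -0.2, -0.1]
width: 1.001
```

Call:
{"op": "apply_moves", "data": {"rows": "100 0 0 0 -1;100 0 0 0 -1;100 0 0 0 -1;100 0 0 0 -1;100 0 0 0 -1"}}

```text
time: 10.55
eef_pos: [0.3487, -0.1086, 0.0013]
ee_rot: [[-0.868, 0.497, 0.001], [0.497, 0.868, 0.0], [-0.0, 0.001, -1.0]]
wrist_force: [-0.5, -0.1, -0.1]
width: 1.004
```

Call:
{"op": "apply_moves", "data": {"rows": "100 -0.9 0 0 -1;100 -1 0 0 -1;100 -1 0 0 -1;100 -1 0 0 -1;100 -0.6 0 0 0"}}

```text
time: 11.05
eef_pos: [0.4572, -0.1382, 0.0014]
ee_rot: [[-0.999, -0.032, 0.001], [-0.032, 0.999, 0.0], [-0.001, 0.0, -1.0]]
wrist_force: [0.3, -0.9, 0.5]
width: 1.005
```

Call:
{"op": "apply_moves", "data": {"rows": "100 -0.7 0 0.2 0;100 -0.3 0 0.1 0;100 0 -0.2 0 0;100 0 -0.2 0 0;100 0 0 0 0"}}

```text
time: 11.55
eef_pos: [0.4803, -0.1475, -0.0061]
ee_rot: [[-1.0, -0.031, -0.0], [-0.031, 1.0, -0.0], [0.0, -0.0, -1.0]]
wrist_force: [0.7, -0.3, -0.5]
width: 1.0
```

```bash
python3 look.py|grep -v base; python3 meas.py 2>/dev/null|grep base
```

```text
top hous 279 ((485.5904541015625, -294.9454650878906), (44.201290130615234, 58.95293045043945), 4.061145305633545)
side hous 254 ((486.5544738769531, -300.12701416015625), (41.56735610961914, 60.01041030883789), 1.4484769105911255)
11.65 [ 480.5 -147.2   -6. ] [ 0.1 -0.6  0.8]
base 402 ((484.13360595703125, -277.95599365234375), (83.94637298583984, 91.6944808959961), 89.76065826416016) [[ 438.1115 -319.7373]
base 404 ((487.1982727050781, -279.033935546875), (92.49734497070312, 82.90571594238281), 0.7161061763763428) [[ 440.4352 -238.1623]
```

Call:
{"op": "apply_moves", "data": {"rows": "100 -0.1 -0.3 0 0;100 0 -0.3 0 0;100 0 -0.3 0 0;100 0 -0.25 0 0;100 0 -0.25 0 0"}}

```text
time: 12.15
eef_pos: [0.4847, -0.1818, -0.0062]
ee_rot: [[-0.999, -0.032, 0.0], [-0.032, 0.999, 0.002], [-0.0, 0.002, -1.0]]
wrist_force: [-0.1, 8.1, 6.1]
width: 1.001
```

Call:
{"op": "apply_moves", "data": {"rows": "100 0 -0.25 0 0;100 0 -0.25 0 0;100 0 -0.25 0 0;100 0 -0.25 0 0;100 0 0 0 0"}}

```text
time: 12.65
eef_pos: [0.4857, -0.2069, -0.0062]
ee_rot: [[-0.999, -0.032, 0.0], [-0.032, 0.999, 0.001], [-0.0, 0.001, -1.0]]
wrist_force: [0.8, 3.2, 0.7]
width: 0.997
```

```bash
python3 look.py|grep -v base; python3 meas.py 2>/dev/null|grep base
```

```text
top hous 213 ((485.2550354003906, -322.2447814941406), (56.60950469970703, 41.96247482299805), 89.59274291992188)
side hous 261 ((486.7622375488281, -326.54437255859375), (41.04391860961914, 60.74654769897461), 3.443031072616577)
12.75 [ 485.7 -206.9   -6.3] [ 0.3  1.5 -1.1]
base 50 ((451.4573059082031, -306.0348205566406), (21.63554573059082, 26.60689926147461), 0.6906082630157471) [[ 440.48   -292.8627]
base 275 ((487.52178955078125, -292.947998046875), (92.30939483642578, 54.088741302490234), 0.5013753175735474) [[ 441.1322 -266.3085]
```

Call:
{"op": "apply_moves", "data": {"rows": "100 0 -0.25 0 0;100 0 -0.25 0 0;100 0 -0.25 0 0;100 0 -0.25 0 0;100 0 -0.25 0 0"}}

```text
time: 13.25
eef_pos: [0.4864, -0.237, -0.0062]
ee_rot: [[-0.999, -0.033, -0.0], [-0.033, 0.999, 0.002], [0.0, 0.002, -1.0]]
wrist_force: [0.1, 7.5, 2.8]
width: 0.997
```

Call:
{"op": "apply_moves", "data": {"rows": "100 0 -0.25 0 0;100 0 -0.25 0 0;100 0 -0.25 0 0;100 0 -0.2 0 0;100 0 0 0 0"}}

```text
time: 13.75
eef_pos: [0.4872, -0.2617, -0.0063]
ee_rot: [[-0.999, -0.032, -0.0], [-0.032, 0.999, 0.001], [0.0, 0.001, -1.0]]
wrist_force: [0.0, 2.5, 1.3]
width: 1.002
```

```bash
python3 look.py|grep -v base; python3 - <<'E'
from h import *
c=load('top')['image'][220:290,335:465];t=cv2.resize(c,None,fx=4,fy=4,interpolation=cv2.INTER_CUBIC)
s=cv2.resize(load('side')['image'][200:380,240:360],None,fx=3,fy=3,interpolation=cv2.INTER_CUBIC)
o=np.zeros((540,800,3),np.uint8);o[:280,:440]=t[:,80:];o[:,440:]=s;cv2.imwrite('pics/c3.png',o)
E
```

```text
top hous 133 ((486.90838623046875, -385.63397216796875), (39.48712158203125, 45.24055099487305), 86.08013916015625)
side hous 300 ((487.71295166015625, -379.2923278808594), (41.7555046081543, 61.80611801147461), 3.70701265335083)
13.85 [ 487.2 -261.7   -6.3] [1.5 1.3 1.4]
```

View pics/c3.png

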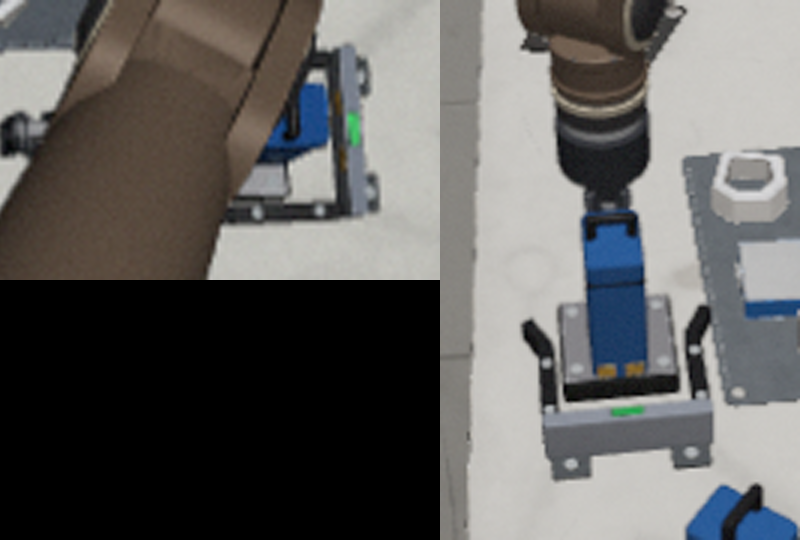

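The crop shows the pack upright between the rails, front base edge at about (620,385) and the wall at (630,415). About 35 mm remain.

Call:
{"op": "apply_moves", "data": {"rows": "100 0 -0.25 0 0;100 0 -0.25 0 0;100 0 -0.25 0 0;100 0 -0.2 0 0;100 0 -0.15 0 0"}}

```text
time: 14.35
eef_pos: [0.488, -0.2884, -0.0063]
ee_rot: [[-0.999, -0.033, -0.0], [-0.033, 0.999, 0.002], [0.0, 0.002, -1.0]]
wrist_force: [-0.4, 7.5, 4.1]
width: 1.001
```

Call:
{"op": "apply_moves", "data": {"rows": "100 0 -0.1 0 0;100 0 -0.1 0 0;100 0 -0.1 0 0;100 0 -0.1 0 0"}}

```text
time: 14.75
eef_pos: [0.4883, -0.2982, -0.0063]
ee_rot: [[-0.999, -0.033, -0.0], [-0.033, 0.999, 0.002], [0.0, 0.002, -1.0]]
wrist_force: [1.2, 6.6, 2.3]
width: 0.998
```

Call:
{"op": "apply_moves", "data": {"rows": "100 0 -0.08 0 0;100 0 -0.08 0 0"}}

```text
time: 14.95
eef_pos: [0.4883, -0.3005, -0.0061]
ee_rot: [[-0.999, -0.033, -0.0], [-0.033, 0.999, 0.006], [-0.0, 0.006, -1.0]]
wrist_force: [-1.7, 19.3, 11.1]
width: 0.998
```

Call:
{"op": "apply_moves", "data": {"rows": "100 0 -0.08 0 0;100 0 -0.08 0 0"}}

```text
time: 15.15
eef_pos: [0.4882, -0.3006, -0.0059]
ee_rot: [[-0.999, -0.036, 0.0], [-0.036, 0.999, 0.013], [-0.001, 0.013, -1.0]]
wrist_force: [-3.1, 35.2, 20.5]
width: 0.995
```

Force rose to 35 N with no further motion, so the pack has met the wall. I'll back off and look.

Call:
{"op": "apply_moves", "data": {"rows": "100 0 0 0 0;100 0 0.3 0 0;100 0 0.7 0 0;100 0 1 0 0;100 0 1 -0.5 0"}}

```text
time: 15.65
eef_pos: [0.4849, -0.231, 0.0047]
ee_rot: [[-1.0, -0.031, -0.003], [-0.031, 1.0, 0.0], [0.003, 0.0, -1.0]]
wrist_force: [0.4, -0.1, 0.1]
width: 1.0
```

Call:
{"op": "apply_moves", "data": {"rows": "100 0 1 -1 0;100 0 1 -1 0;100 0 1 -1 0;100 0 1 -1 0;100 0 1 -1 0"}}

```text
time: 16.15
eef_pos: [0.482, -0.1063, 0.1322]
ee_rot: [[-0.999, -0.032, 0.0], [-0.032, 0.999, -0.001], [-0.0, -0.001, -1.0]]
wrist_force: [0.9, 0.8, 0.3]
width: 1.003
```

Call:
{"op": "apply_moves", "data": {"rows": "100 0 1 -1 0;100 0 1 -1 0;100 0 1 0 0;100 0 1 0 0;100 0 0 0 0"}}

```text
time: 16.65
eef_pos: [0.4789, -0.0053, 0.1814]
ee_rot: [[-0.999, -0.035, 0.001], [-0.035, 0.999, -0.0], [-0.001, -0.0, -1.0]]
wrist_force: [0.8, -0.1, -0.7]
width: 0.996
```

```bash
python3 look.py|grep -v base; python3 meas.py 2>/dev/null; python3 - <<'E'
from h import *
a=load('top');P=cloud(a).reshape(-1,3);b=P[(P[:,0]>.445)&(P[:,0]<.535)&(P[:,1]>-.445)&(P[:,1]<-.34)&(P[:,2]>.02)&(P[:,2]<.028)]
from meas import rect;print(len(b),rect(b))
t=cv2.resize(a['image'][235:285,395:455],None,fx=7,fy=7,interpolation=cv2.INTER_CUBIC)
s=cv2.resize(load('side')['image'][240:370,255:345],None,fx=4,fy=4,interpolation=cv2.INTER_CUBIC)
o=np.zeros((520,780,3),np.uint8);o[:350,:420]=t;o[:,420:]=s;cv2.imwrite('pics/c4.png',o)
E
```

```text
top hous 280 ((487.7220458984375, -415.19122314453125), (57.939422607421875, 42.01809310913086), 89.9169692993164)
side hous 326 ((489.1801452636719, -419.4349060058594), (41.72860336303711, 61.38412094116211), 2.523595094680786)
16.75 [479.   -7.1 181.2] [0.1 0.1 0.4]
top
wall 111 ((490.6793518066406, -452.0452575683594), (124.34341430664062, 16.075151443481445), 3.3740077018737793) [[ 428.1424 -447.6806]
 [ 429.0885 -463.7279]
 [ 553.2163 -456.4099]
 [ 552.2703 -440.3626]]
base 0 ((0.0, 0.0), (0.0, 0.0), 0.0) [[0. 0.]
 [0. 0.]
 [0. 0.]
 [0. 0.]]
hous 0 ((0.0, 0.0), (0.0, 0.0), 0.0) [[0. 0.]
 [0. 0.]
 [0. 0.]
 [0. 0.]]
rail 197 [ 0.4252 -0.4378  0.4668 -0.3862] 0.02338056253620091 [-0.0806  0.4114]
rail 140 [ 0.4932 -0.439   0.5532 -0.3852] 0.023282640551305245 [-0.4572  0.3495]
side
wall 413 ((492.2973937988281, -450.8194885253906), (125.24776458740234, 22.82917022705078), 1.1604937314987183) [[ 429.4552 -440.6756]
 [ 429.9175 -463.5   ]
 [ 555.1396 -460.9634]
 [ 554.6772 -438.1389]]
base 0 ((0.0, 0.0), (0.0, 0.0), 0.0) [[0. 0.]
 [0. 0.]
 [0. 0.]
 [0. 0.]]
hous 0 ((0.0, 0.0), (0.0, 0.0), 0.0) [[0. 0.]
 [0. 0.]
 [0. 0.]
 [0. 0.]]
rail 225 [ 0.4271 -0.4311  0.4679 -0.3862] 0.02441908140251514 [-0.0923  0.4087]
rail 184 [ 0.5157 -0.4302  0.5541 -0.3859] 0.024117378112205323 [0.0009 0.5359]
427 (((489.78179931640625, -399.4522705078125), (88.69847869873047, 90.49789428710938), 0.49911895394325256), array([[ 445.0401, -354.5914],
       [ 445.8284, -445.0858],
       [ 534.5236, -444.3132],
       [ 533.7352, -353.8187]], dtype=float32))
```

View pics/c4.png

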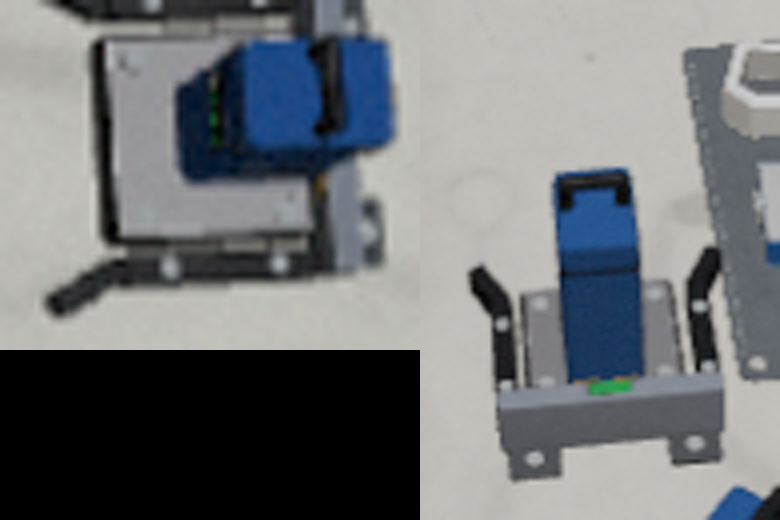

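```bash
python3 - <<'E'
from h import *
np.set_printoptions(precision=2,suppress=True)
a=load('top');g1=cv2.cvtColor(a['image'],6).astype(float);g0=cv2.cvtColor(cv2.imread('pics/top0.png'),6).astype(float)
def edge(g,rows,u0,u1,z,sg):
    pts=[]
    for v in rows:
        d=sg*np.diff(g[v,u0:u1]);i=int(d.argmax());w=np.clip(d[max(0,i-1):i+2],0,None);k=np.arange(max(0,i-1),max(0,i-1)+len(w))
        pts.append(atz(a,u0+.5+(w*k).sum()/w.sum(),v,z)[:2]*1000)
    p=np.array(pts)
    for _ in range(3):
        f=np.polyfit(p[:,0],p[:,1],1);r=p[:,1]-np.polyval(f,p[:,0]);m=abs(r)<max(1,2*r.std());p=p[m]
    return len(p),np.degrees(np.arctan(f[0])),np.polyval(f,490),r.std()
R=range(243,268)
print('rear top edge',edge(g1,R,407,416,.024,1))
print('rear bottom',edge(g1,R,405,413,0,-1))
W=range(236,271)
print('wall top front (before)',edge(g0,W,435,444,.042,1))
print('wall top back (before)',edge(g0,W,440,452,.042,1),edge(g0,[v for v in W if not 245<v<260],440,450,.042,1))
print('wall bottom front',edge(g0,W,432,440,0,-1))
E
```

```text
rear top edge (25, np.float64(1.7734868386632803), np.float64(-359.1242766482105), np.float64(0.4386323998598926))
rear bottom (25, np.float64(1.3796686266672507), np.float64(-357.05634534480595), np.float64(0.23903413578259414))
wall top front (before) (30, np.float64(1.5836559285290261), np.float64(-445.95185347311724), np.float64(0.5050676511980623))
wall top back (before) (35, np.float64(-0.6221376041049017), np.float64(-456.6385755304122), np.float64(10.284764149259164)) (18, np.float64(-13.95167123756249), np.float64(-456.6832170789507), np.float64(2.638376546319878))
wall bottom front (34, np.float64(1.493836507557862), np.float64(-447.08168152685977), np.float64(0.20882602115444612))
```

The rear edge sits 90.0 mm from the wall (the base is 90 mm long) and is parallel to it within about 0.3°, so the pack is flush and square. I'm handing in.

```bash
python3 -c "
from rig import env
print(env.state()['time'],env.hand_in())"
```

```text
the job is handed in; nothing more can be done
16.75 None
```

The battery pack is home in the cradle, upright, square and flush against the end wall, and I handed the job in at 16.75 s. I pushed only low on the black base, with the back of one open finger.

**How it went:** The first push from behind squared the pack but left it about 9 mm off the cradle's axis, toward the robot. I corrected that with one push on its right edge face. A second push from behind took it between the rails to the wall. The highest reading I saw was about 35 N along the push (41 N at the wrist in all) when it met the wall. Then I backed off, lifted clear and looked again.

**Last checks:**
- **Flush:** the rear bottom edge is 90.0 mm from the wall's inner face, and the base is 90 mm long.
- **Square:** the rear edge lies at 1.4–1.8° in the world frame and the wall at 1.5–1.6°, so they are parallel within about 0.3°.
- **Clear:** in the pictures the pack stands upright and the wrist force is about 0.
- **Disagreement:** the two cameras' depth readings of the housing differ by 1 to 4 mm, in line with calibration and pixel size.
- **Not measured:** I did not measure the bystanders separately. The pushes stayed clear of them, and the ones in view looked undisturbed.

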